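# Pile up the dinner setting for carrying out

## Robot

A 6-joint arm with a two-finger parallel gripper is mounted at the origin on the work surface. World frame = base frame: x ahead of the robot, y to its left, z up, the work surface at z = 0. Lengths are in m, angles in rad, forces in N, time in s.
With the tool pointing down it reaches from about 0.3 to 0.775 m from the base axis. Payload 14.6 kg.
Tool frame: the origin (TCP) lies at the centre of the arm's flange, where the gripper is bolted on; the fingertips stand 199 mm ahead of it and the grasp point (between the pads) lies 180 mm ahead of it; z points along the fingers, y is the line along which they close (so a half turn about z gives the same grasp; the last joint's range is limited). The gripper opens to 94 mm and grips with 3 to 60 N. Pads are 16 mm wide; open, the fingers measure 119 mm over their backs; the gripper's body (75 mm by 177 mm) begins 78 mm behind the grasp point.
Start: joints at [1.119, 0.3, 1.521, -0, 1.321, -0.067], TCP at [0.206, 0.51, 0.405] pointing down, gripper open.
Joint ranges: [-3.03, 3.03], [-0.79, 2.21], [0.23, 2.52], [-1.04, 4.18], [0, 3.07], [-2.55, 2.55]. Speed limits (rad/s): [2.22, 2.22, 2.57, 3.14, 3.14, 3.14].

## Interface

Orientations are given as [roll, pitch, yaw] about the fixed x, y, z axes, in that order (R = Rz(yaw) Ry(pitch) Rx(roll)).
In Python, from station import ctrl gives the robot as it stands. The module is installed in compiled form; this text tells all that it offers.
- The arm moves only by the tool servo_tool, never from a script. Its argument "motion" is a list of rows, each a list of 5 numbers: the closure, from 0 (fully open) to 1 (shut), then the shift along the world's x, y, z in cm, then the turn about the world's z in degrees. A call has 1 to 20 rows; each row is the pose to reach, as a shift and turn from the pose commanded when the call began; what a row does not reach only later rows make up. A row lasts 1/8 s, in which the tool goes at most 62.5 mm and 10.7 degrees, less where a joint would pass 70% of its speed; a pose out of reach is approached as far as the arm can. A call with a gripper value outside its range is refused whole. The fingers move at their own pace and stop on an object; "squeeze" is the grip in N (left out, the last holds). Time passes only in rows, so rows that repeat a pose let the fingers close. It gives the time, the measured TCP pose, the force, the opening and the grip force at its end, in the units of the state.
- ctrl.get_obs(): the state, without advancing time (a new reading comes with each control period).
- ctrl.camera(name): name is "side" or "top"; returns a dict with "image" (384x512x3 uint8, red, green, blue), "fx", "fy", "cx", "cy" (pixels), "dist" ([k1, k2, p1, p2, k3] as OpenCV has them; the pictures are not rectified), "camera_from_world" (4x4, takes a point from world to camera coordinates). Camera axes: x right, y up, looking along -z (the intrinsics and any distortion apply to the point x, -y, -z); pixel columns grow to the right and rows downward; lengths in m; the calibration is good to about 2 mm. A picture is of the moment at which its call begins. There is no depth.
- ctrl.hand_in(): hands the job in; it is judged then, once.
The state is a dict: "time_s": time; "qpos": joint angles; "joint_vel": joint speeds; "tau": joint torques, N m; "ee_pos": TCP position; "eef_rot": TCP orientation; "force": force on the tool from outside, world axes, zero at the start; "moment": the same for the moment, N m; "grip_width": finger opening in m; "grip_force": force on a finger pad.
Only numpy, scipy, OpenCV 4.12 (cv2) and the standard library are available. Lean on these libraries where they do the work, as an engineer would, in place of code of your own. Each camera call takes 0.05 s, during which the arm holds its last target. There are 200 camera calls.

## Task

Clear this place for carrying out to the kitchen: build one pile on the dinner plate, first the widest porcelain bowl, then the middle one nested inside it, then the narrowest one nested inside that, and last the empty grey pepper mill standing in the top bowl, because it goes along to be refilled. Set each piece down upright and in the middle of what is under it, without dropping it, before fetching the next. Leave the plate where it is, and do not disturb the glass, the salt shaker, the fork or the trivet, which stay on the table.

Things in the scene. Friction and masses are not known exactly. Their poses are not given: they have to be found in the camera images.
- large_bowl_mid (a point): the widest and lowest of three loose, empty white porcelain bowls: 148 mm across the rim, 44 mm high, foot 76 mm across. The top 20 mm of the wall is almost upright, 7 to 8 mm thick: pinch it from above, one finger inside, one outside. Inner floor 10 mm above the underside. Point on the axis, half-way up (22 mm below the rim); z up. 0.3 kg.
- medium_bowl_mid (a point): the middle-sized of three loose, empty white porcelain bowls: 108 mm across the rim, 56 mm high, foot 54 mm across. The top 20 mm of the wall is almost upright, 7 to 8 mm thick: pinch it from above, one finger inside, one outside. Inner floor 10 mm above the underside. Point on the axis, half-way up (28 mm below the rim); z up. Nested, its rim is 22 mm above the widest one's. 0.22 kg.
- small_bowl_mid (a point): the narrowest and tallest of three loose, empty white porcelain bowls: 76 mm across the rim, 64 mm high, foot 44 mm across. The top 20 mm of the wall is almost upright, 7 to 8 mm thick: pinch it from above, one finger inside, one outside. Inner floor 10 mm above the underside. Point on the axis, half-way up (32 mm below the rim); z up. Nested, its rim is 18 mm above the middle one's. Inner floor 50 mm across. 0.15 kg.
- pepper_mill_mid (a point): the empty grey plastic pepper mill, standing upright: 120 mm high, waisted body, round foot 39 mm across, ribbed round twist cap 38 mm across with upright sides from 84 to 112 mm above the foot (it does not turn here). The point lies on its axis, half-way up (60 mm above the foot); z along the axis, upward. About 0.1 kg.
- plate: the round stoneware dinner plate, greyish, loose, empty: 240 mm across, outer edge 24 mm high, flat middle 170 mm across whose top is 8 mm above the table. Origin at the centre of its underside, z up. The pile is built on it where it stands. About 0.75 kg.
- tumbler: bystander: a clear glass tumbler standing upright, 74 mm across the mouth, 95 mm high; origin at the centre of its underside.
- salt_shaker: bystander: a small steel salt shaker with a domed top, 38 mm across, 62 mm high; origin at the centre of its underside.
- fork: bystander: a stainless steel fork lying flat, 205 mm long, 24 mm wide, up to 8 mm high; origin near the middle of its length, at table height; its x axis points to the tines.
- trivet: bystander: a square wooden lattice trivet, 140 by 140 mm, 14 mm high; origin at the centre of its underside.
- napkin_holder: bystander, fixed to the table: a wooden napkin holder with napkins, 90 by 150 mm (x, y), 92 mm high; origin at the centre of its underside.
Not all that is in view belongs to the job. What is shaped like the part that bears small_bowl_mid but pink is not meant.

How it is judged:
On the way, in this order (a step that is already met when the one before it is completed fails the run):
1. the widest bowl stands upright in the middle of the plate, released (horizontal distance between large_bowl_mid and plate below 0.015 m and z of large_bowl_mid in the frame of plate between 0.026 and 0.034 m and angle between large_bowl_mid's own z axis and vertical below 0.1 rad and contact force between large_bowl and the fingers below 0.1 N and linear speed of large_bowl below 0.03 m/s), for 0.2 s.
2. the middle bowl stands upright inside the widest bowl, released (horizontal distance between large_bowl_mid and plate below 0.015 m and z of large_bowl_mid in the frame of plate between 0.026 and 0.034 m and angle between each of large_bowl_mid, medium_bowl_mid's own z axis and vertical below 0.1 rad and horizontal distance between medium_bowl_mid and large_bowl_mid below 0.012 m and z of medium_bowl_mid in the frame of large_bowl_mid between 0.012 and 0.02 m and contact force between medium_bowl and the fingers below 0.1 N and linear speed of medium_bowl below 0.03 m/s), for 0.2 s.
3. the narrowest bowl stands upright inside the middle bowl, released (horizontal distance between large_bowl_mid and plate below 0.015 m and z of large_bowl_mid in the frame of plate between 0.026 and 0.034 m and angle between each of large_bowl_mid, medium_bowl_mid, small_bowl_mid's own z axis and vertical below 0.1 rad and horizontal distance between medium_bowl_mid and large_bowl_mid below 0.012 m and z of medium_bowl_mid in the frame of large_bowl_mid between 0.012 and 0.02 m and horizontal distance between small_bowl_mid and medium_bowl_mid below 0.01 m and z of small_bowl_mid in the frame of medium_bowl_mid between 0.01 and 0.018 m and contact force between small_bowl and the fingers below 0.1 N and linear speed of small_bowl below 0.03 m/s), for 0.2 s.
4. the pepper mill stands upright in the narrowest bowl, released (horizontal distance between large_bowl_mid and plate below 0.015 m and z of large_bowl_mid in the frame of plate between 0.026 and 0.034 m and angle between each of large_bowl_mid, medium_bowl_mid, small_bowl_mid, pepper_mill_mid's own z axis and vertical below 0.1 rad and horizontal distance between medium_bowl_mid and large_bowl_mid below 0.012 m and z of medium_bowl_mid in the frame of large_bowl_mid between 0.012 and 0.02 m and horizontal distance between small_bowl_mid and medium_bowl_mid below 0.01 m and z of small_bowl_mid in the frame of medium_bowl_mid between 0.01 and 0.018 m and horizontal distance between pepper_mill_mid and small_bowl_mid below 0.01 m and z of pepper_mill_mid in the frame of small_bowl_mid between 0.034 and 0.042 m and contact force between pepper_mill and the fingers below 0.1 N and linear speed of pepper_mill below 0.03 m/s), for 0.2 s.
At the end, for the whole second after the job is handed in: Widest bowl on the plate (within 15 mm of its centre), middle bowl on its inner floor (12 mm), narrowest bowl on that one's (10 mm), pepper mill on that one's (10 mm); each at its seated height within 4 mm, upright within 0.1 rad, released and at rest (horizontal distance between large_bowl_mid and plate below 0.015 m and z of large_bowl_mid in the frame of plate between 0.026 and 0.034 m and angle between each of large_bowl_mid, medium_bowl_mid, small_bowl_mid, pepper_mill_mid's own z axis and vertical below 0.1 rad and horizontal distance between medium_bowl_mid and large_bowl_mid below 0.012 m and z of medium_bowl_mid in the frame of large_bowl_mid between 0.012 and 0.02 m and horizontal distance between small_bowl_mid and medium_bowl_mid below 0.01 m and z of small_bowl_mid in the frame of medium_bowl_mid between 0.01 and 0.018 m and horizontal distance between pepper_mill_mid and small_bowl_mid below 0.01 m and z of pepper_mill_mid in the frame of small_bowl_mid between 0.034 and 0.042 m and linear speed of each of plate, large_bowl, medium_bowl, small_bowl, pepper_mill below 0.02 m/s); the robot touches nothing.
It fails at once if the glass or the salt shaker is shifted by more than 20 mm or tipped (distance of any of tumbler, salt_shaker from where it was at the start of the episode above 0.02 m or angle between any of tumbler, salt_shaker's own z axis and vertical above 0.3 rad).
It fails at once if the fork or the trivet is shifted by more than 20 mm (distance of any of fork, trivet from where it was at the start of the episode above 0.02 m).
It fails at once if the plate is shifted by more than 30 mm (distance of plate from where it was at the start of the episode above 0.03 m).
It fails at once if a bowl or the mill is dropped: it moves faster than 0.6 m/s with no finger on it ((linear speed of large_bowl above 0.6 m/s and contact force between large_bowl and the fingers below 0.01 N) or (linear speed of medium_bowl above 0.6 m/s and contact force between medium_bowl and the fingers below 0.01 N) or (linear speed of small_bowl above 0.6 m/s and contact force between small_bowl and the fingers below 0.01 N) or (linear speed of pepper_mill above 0.6 m/s and contact force between pepper_mill and the fingers below 0.01 N)).
It fails at once if a bowl or the mill is tipped over (angle between any of large_bowl_mid, medium_bowl_mid, small_bowl_mid, pepper_mill_mid's own z axis and vertical above 0.7 rad).
It also fails if it takes over 128 s, if anything falls off the work surface, if the arm or the gripper's body presses on something with over 40 N, if the wrist force passes 120 N, or if a joint passes its speed limit or range.

## Working session

There is one attempt and no reset: what is moved stays moved. The work goes in short steps, Python scripts to look and compute and a tool call to move; the robot and the scene stay as the last step left them, time stands still between calls to the robot, and variables do not carry over. Pictures are saved under pics/ and viewed, at most 14 in all, crops included, and the job is handed in when it is done.

Besides the shell and the picture viewer there is one more tool, called after "Request:" by a JSON object that holds its "op" and its "data". servo_tool: Moves the arm, as the interface text tells. Its arguments: {"type":"object","properties":{"motion":{"type":"array","items":{"type":"array","items":{"type":"number"}}},"squeeze":{"type":"number"}},"required":["motion"]}

```bash
mkdir -p pics
cat > h.py <<'E'
import numpy as np, cv2
from station import ctrl
def snap(n,f):
    c=ctrl.camera(n); cv2.imwrite('pics/'+f,cv2.cvtColor(c['image'],cv2.COLOR_RGB2BGR)); np.save('pics/'+n+'.npy',c,allow_pickle=True); return c
def load(n): return np.load('pics/'+n+'.npy',allow_pickle=True).item()
def K(c): return np.array([[c['fx'],0,c['cx']],[0,c['fy'],c['cy']],[0,0,1.]])
def proj(c,P):
    P=np.atleast_2d(P); T=np.array(c['camera_from_world']); q=P@T[:3,:3].T+T[:3,3]; q=q*[1,-1,-1]
    return cv2.projectPoints(q.reshape(-1,1,3),np.zeros(3),np.zeros(3),K(c),np.array(c['dist'],float))[0].reshape(-1,2)
def ray(c,u,v,z):
    d=cv2.undistortPoints(np.array([[[u,v]]],float),K(c),np.array(c['dist'],float))[0,0]
    T=np.array(c['camera_from_world']); R=T[:3,:3]; o=-R.T@T[:3,3]; w=R.T@np.array([d[0],-d[1],-1.])
    return o+w*(z-o[2])/w[2]
E
python3 - <<'E'
from h import *
for n in('top','side'):
    c=snap(n,n+'0.png'); print(n,c['fx'],c['dist'],np.round(c['camera_from_world'],2).tolist())
print(ctrl.get_obs())
E
```

```text
top 394.00570993693225 [-0.08896337  0.          0.          0.          0.        ] [[-0.02, -1.0, -0.01, 0.02], [0.98, -0.02, 0.19, -0.63], [-0.19, -0.01, 0.98, -1.07], [0.0, 0.0, 0.0, 1.0]]
side 498.028657770207 [-0.10479579  0.          0.          0.          0.        ] [[-0.96, -0.29, 0.0, 0.6], [0.19, -0.61, 0.77, -0.19], [-0.22, 0.73, 0.64, -1.48], [0.0, 0.0, 0.0, 1.0]]
{'time_s': 0.1, 'qpos': array([ 1.11941742e+00,  3.00394330e-01,  1.52151314e+00,  1.95340247e-05,
        1.32068022e+00, -6.65919019e-02]), 'joint_vel': array([-0.00051367, -0.0018756 , -0.00011994, -0.00050105,  0.00106615,
       -0.00063307]), 'tau': array([-4.51261394e-04, -5.32649696e+01, -3.53285372e+01,  7.09011080e-02,
        2.35970237e-02, -5.02323883e-05]), 'ee_pos': array([0.2064331 , 0.50975701, 0.40415708]), 'eef_rot': array([-3.14060108e+00, -8.50917236e-05,  2.75680076e+00]), 'force': array([-0.31637919, -0.91209831,  0.00734374]), 'moment': array([-0.00717512, -0.08334532, -0.00318037]), 'grip_force': 0.0, 'grip_width': 0.09413037739919561}
```

View pics/top0.png

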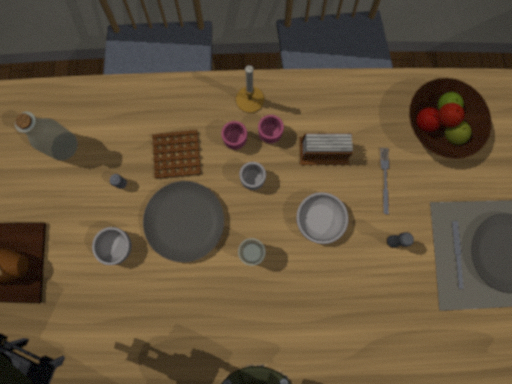

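View pics/side0.png

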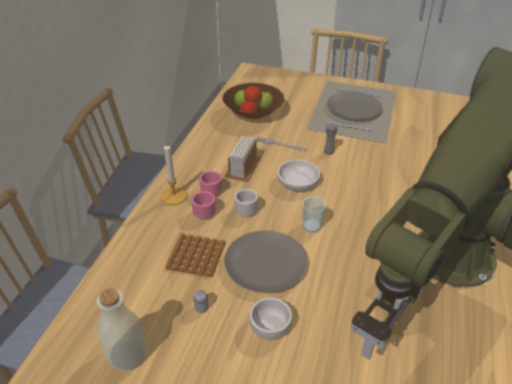

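Top view: the plate is at (186,221), the wide bowl at (323,218), the middle bowl at (111,246), and the mill at (400,240). Tumbler (251,252), salt (117,181), trivet (177,154) and fork (385,180) stay where they are.
Narrowest-bowl candidates: white/grey at (253,175), pink at (234,134) and (270,127). The white one fits, since pink is excluded. For the plate, (186,221) is on the table; the one at (500,252) is on a placemat, out of reach. I'll confirm with a crop.

Run:
```python
from h import *
from scipy.optimize import least_squares
c=load('top'); im=cv2.cvtColor(c['image'],cv2.COLOR_RGB2HSV)
lab=cv2.cvtColor(c['image'],cv2.COLOR_RGB2LAB).astype(int)
sat=(lab[...,2]<140).astype(np.uint8)   # not yellowish wood
out=c['image'].copy()
def fit(name,u,v,r,z,half):
    m=np.zeros_like(sat); m[v-half:v+half,u-half:u+half]=sat[v-half:v+half,u-half:u+half]
    m=cv2.morphologyEx(m,cv2.MORPH_OPEN,np.ones((3,3)))
    cs,_=cv2.findContours(m,0,1); k=max(cs,key=cv2.contourArea); k=cv2.convexHull(k)[:,0].astype(float)
    P=np.array([ray(c,*p,z)[:2] for p in k])
    s=least_squares(lambda a:np.hypot(*(P-a[:2]).T)-a[2],[*P.mean(0),r],loss='soft_l1',f_scale=.002)
    s2=least_squares(lambda a:np.hypot(*(P-a[:2]).T)-r,P.mean(0),loss='soft_l1',f_scale=.002)
    print(name,np.round(s.x,4),np.round(s2.x,4),'rms',np.std(s.fun))
    th=np.linspace(0,6.28,100); q=proj(c,np.c_[s2.x[0]+r*np.cos(th),s2.x[1]+r*np.sin(th),0*th+z])
    return q
Q=[fit('large',323,218,.074,.044,32),fit('med',111,246,.054,.056,26),fit('small',253,175,.038,.064,18),fit('plate',186,221,.12,.024,46),fit('tumb',251,252,.037,.095,17),fit('salt',117,181,.019,.05,12)]
for n,p,z in(('mill cap',(405,240),.115),('mill foot',(393,241),.0),('forkL',(386,213),0),('forkT',(384,150),0),('triv',(177,154),.014),('nap',(326,149),.08)): print(n,np.round(ray(c,*p,z),3))
big=cv2.resize(out[110:290,80:430],None,fx=2.25,fy=2.25,interpolation=cv2.INTER_CUBIC)
for q in Q: cv2.polylines(big,[np.int32((q-[80,110]+.5)*2.25)],True,(255,0,0),1)
cv2.imwrite('pics/crop1.png',big[...,::-1])
```

```text
large [ 0.5347 -0.203   0.0749] [ 0.5347 -0.203 ] rms 0.0006684549931135461
med [0.4637 0.4005 0.0562] [0.4642 0.401 ] rms 0.0014451260211581771
small [ 0.6588 -0.0056  0.0401] [ 0.659  -0.0052] rms 0.0011847492002093171
plate [0.5361 0.2    0.1194] [0.5361 0.1999] rms 0.0008344250580195315
tumb [0.4415 0.0008 0.0358] [0.4415 0.0009] rms 0.0008335658342588927
salt [0.6552 0.3911 0.0246] [0.655 0.393] rms 0.003230488955060332
mill cap [ 0.461 -0.411  0.115]
mill foot [ 0.464 -0.419  0.   ]
forkL [ 0.549 -0.405  0.   ]
forkT [ 0.745 -0.415  0.   ]
triv [0.741 0.223 0.014]
nap [ 0.728 -0.218  0.08 ]
```

View pics/crop1.png

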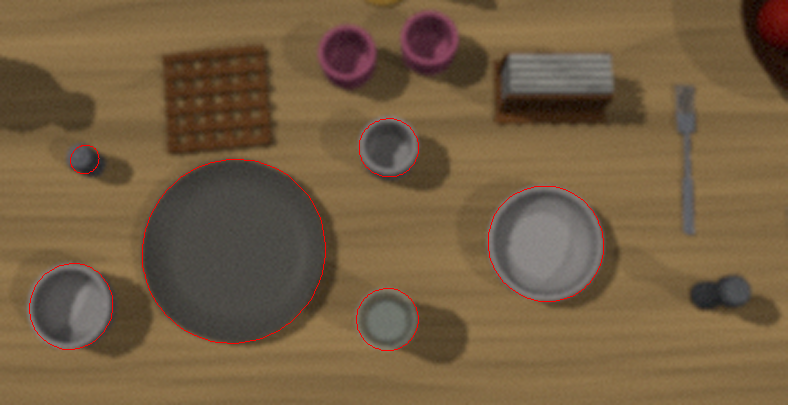

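The fits match the outlines, and the small white cup at crop (389,147) is the narrowest bowl: white, 76 mm, not pink. I'll pinch each near (-x) wall with the fingers closing along x (turn −68°), and go above the wide bowl first.

Request:
{"op": "servo_tool", "data": {"motion": [[0.5, 8, -4, 0, -10], [0.5, 13, -8, 0, -20], [0.5, 16, -13, 0, -30], [0.5, 18, -18, 0, -40], [0.5, 20, -23, 0, -50], [0.5, 22, -28, 0, -60], [0.5, 24, -34, 0, -68], [0.5, 25.9, -40, 0, -68], [0.5, 25.9, -46, 0, -68], [0.5, 25.9, -52, 0, -68], [0.5, 25.9, -58, 0, -68], [0.5, 25.9, -64, 0, -68], [0.5, 25.9, -69, 0, -68], [0.5, 25.9, -71.3, 0, -68], [0.5, 25.9, -71.3, -5, -68], [0.5, 25.9, -71.3, -8, -68], [0.5, 25.9, -71.3, -10, -68], [0.5, 25.9, -71.3, -10, -68], [0.5, 25.9, -71.3, -10, -68]], "squeeze": 40}}

```text
time_s: 2.48
ee_pos: [0.4656, -0.2033, 0.3055]
eef_rot: [3.141, 0.0, 1.57]
force: [-0.1, 0.6, 0.5]
grip_width: 0.0468
grip_force: 0.0
```

Run:
```python
from h import *
o=ctrl.get_obs(); print({k:np.round(o[k],4) for k in('time_s','ee_pos','eef_rot','qpos','force','grip_width')})
snap('side','side1.png'); snap('top','top1.png')
```

```text
{'time_s': np.float64(2.475), 'ee_pos': array([ 0.4656, -0.2033,  0.3055]), 'eef_rot': array([3.1408e+00, 4.0000e-04, 1.5700e+00]), 'qpos': array([-0.4838,  0.3156,  1.7475,  0.    ,  1.0776, -0.4829]), 'force': array([-0.0665,  0.5875,  0.5332]), 'grip_width': np.float64(0.0468)}
```

View pics/side1.png

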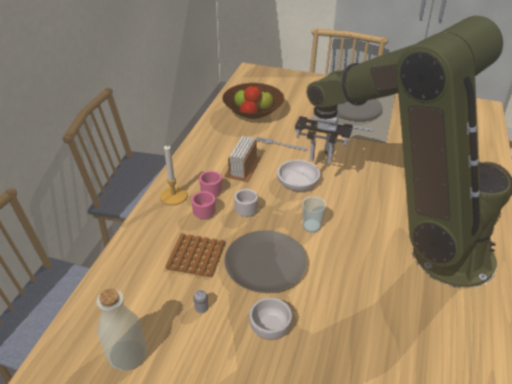

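The side view shows the fingers straddling the near rim of the wide bowl at about (315,160). Now down and pinch.

Request:
{"op": "servo_tool", "data": {"motion": [[0.5, 0, 0, -3, 0], [0.5, 0, 0, -5.5, 0], [0.5, 0, 0, -7, 0], [0.5, 0, 0, -7.8, 0], [0.5, 0, 0, -7.8, 0], [0.5, 0, 0, -7.8, 0], [0.65, 0, 0, -7.8, 0], [0.75, 0, 0, -7.8, 0], [0.85, 0, 0, -7.8, 0], [1, 0, 0, -7.8, 0], [1, 0, 0, -7.8, 0], [1, 0, 0, -7.8, 0], [1, 0, 0, -7.8, 0], [1, 0, 0, -7.8, 0], [1, 0, 0, -7.8, 0]]}}

```text
time_s: 4.45
ee_pos: [0.4655, -0.2033, 0.2267]
eef_rot: [3.141, 0.0, 1.57]
force: [-0.4, -3.0, 4.0]
grip_width: 0.0078
grip_force: 39.6
```

Request:
{"op": "servo_tool", "data": {"motion": [[1, 0, 0, 0.5, 0], [1, 0, 0, 1.5, 0], [1, 0, 0, 3, 0], [1, 0, 0, 5, 0], [1, 0, 0, 8, 0], [1, 0, 0, 11, 0], [1, 0, 0, 13, 0], [1, 0, 0, 14, 0], [1, 0, 0, 14, 0], [1, 0, 0, 14, 0]]}}

```text
time_s: 5.7
ee_pos: [0.4653, -0.2031, 0.3658]
eef_rot: [-3.14, -0.001, 1.57]
force: [-0.8, -0.5, -3.5]
grip_width: 0.0069
grip_force: 40.3
```

Run:
```python
from h import *
a=snap('side','side2.png')['image']; b=snap('top','top2.png')['image']
cv2.imwrite('pics/v2.png',np.hstack([cv2.resize(x,(400,300)) for x in(a,b)])[...,::-1])
```

```text
(no output)
```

View pics/v2.png

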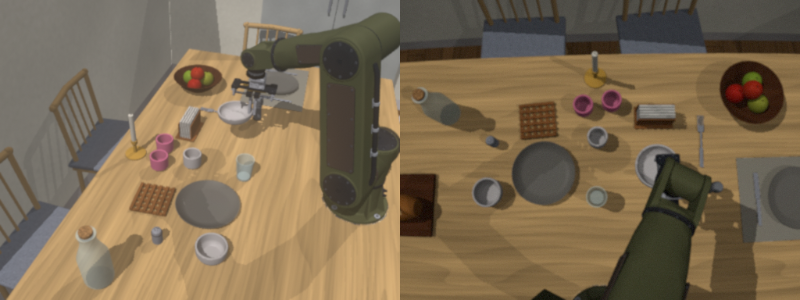

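The bowl is held (about 3 N lifted), roughly level at v2 (236,112). Next, carry it over the plate and check its tilt there.

Request:
{"op": "servo_tool", "data": {"motion": [[1, 0, 2, 0, 0], [1, 0, 5, 0, 0], [1, 0, 9, 0, 0], [1, 0, 13, 0, 0], [1, 0, 17, 0, 0], [1, 0, 21, 0, 0], [1, 0, 25, 0, 0], [1, 0, 29, 0, 0], [1, 0, 33, 0, 0], [1, 0, 36.5, 0, 0], [1, 0, 39, 0, 0], [1, 0, 40.3, 0, 0], [1, 0, 40.3, 0, 0], [1, 0, 40.3, -4, 0], [1, 0, 40.3, -7, 0], [1, 0, 40.3, -9, 0], [1, 0, 40.3, -9, 0], [1, 0, 40.3, -9, 0]]}}

```text
time_s: 8.05
ee_pos: [0.4657, 0.1994, 0.2776]
eef_rot: [3.14, -0.0, 1.569]
force: [-0.3, -0.3, -2.6]
grip_width: 0.0071
grip_force: 40.3
```

```bash
cat > chk.py <<'E'
from h import *
import sys
# usage: chk.py R rimz cx cy out : overlay level rim circle at given world pose on both views
R,z,x,y=map(float,sys.argv[1:5]); L=[]
th=np.linspace(0,6.28,90)
for n in('side','top'):
    c=snap(n,n+'_'+sys.argv[5]); q=proj(c,np.c_[x+R*np.cos(th),y+R*np.sin(th),0*th+z]); m=q.mean(0); f=3.5
    o=np.int32(np.clip(m-[57,70],0,[512-114,384-140])); im=cv2.resize(c['image'][o[1]:o[1]+140,o[0]:o[0]+114],None,fx=f,fy=f,interpolation=cv2.INTER_CUBIC)
    for p in q: cv2.circle(im,tuple(int(t) for t in (p-o+.5)*f),1,(255,0,0),-1)
    L.append(im)
cv2.imwrite('pics/'+sys.argv[5],np.hstack(L)[...,::-1]);
E
python3 - <<'E'
from station import ctrl
print(ctrl.get_obs()['ee_pos'])
E
python3 chk.py .074 .092 .536 .2 v3.png
```

```text
[0.46571698 0.19942686 0.27762911]
```

View pics/v3.png

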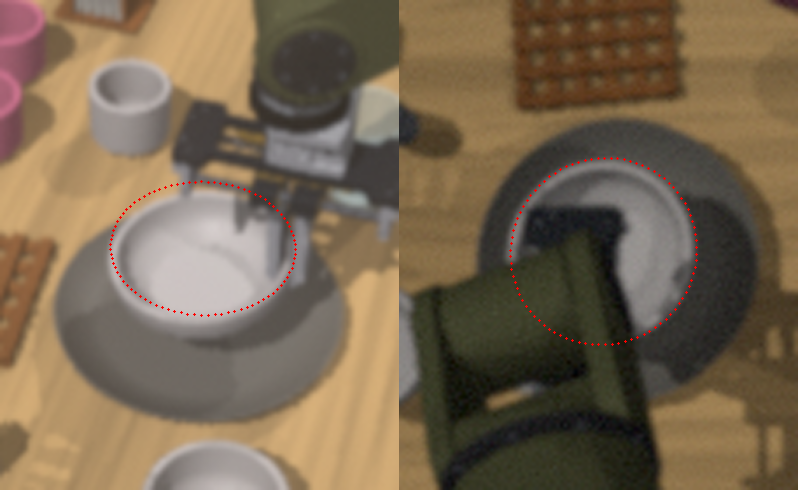

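The overlay shows the held bowl centred over the plate, with its far (left in side view) rim drooping only slightly. I'll lower it gently.

Request:
{"op": "servo_tool", "data": {"motion": [[1, 0, 0, -1.5, 0], [1, 0, 0, -2.5, 0], [1, 0, 0, -3, 0], [1, 0, 0, -3.3, 0], [1, 0, 0, -3.6, 0], [1, 0, 0, -3.8, 0], [1, 0, 0, -4.0, 0], [1, 0, 0, -4.1, 0], [1, 0, 0, -4.2, 0], [1, 0, 0, -4.2, 0], [1, 0, 0, -4.2, 0]]}}

```text
time_s: 9.52
ee_pos: [0.4655, 0.1999, 0.2353]
eef_rot: [3.141, -0.0, 1.57]
force: [-6.6, -0.2, 7.8]
grip_width: 0.0075
grip_force: 41.2
```

Request:
{"op": "servo_tool", "data": {"motion": [[1, 0, 0, -0.1, 0], [1, 0, 0, -0.1, 0], [1, 0, 0, -0.1, 0], [0.85, 0, 0, -0.1, 0], [0.75, 0, 0, -0.1, 0], [0.7, 0, 0, -0.1, 0], [0.7, 0, 0, -0.1, 0], [0.7, 0, 0, 1, 0], [0.7, 0, 0, 3, 0], [0.7, 0, 0, 6, 0], [0.7, 0, 0, 10, 0], [0.7, 0, 0, 14, 0], [0.7, 0, 0, 14, 0]], "squeeze": 5}}

```text
time_s: 11.15
ee_pos: [0.4655, 0.1998, 0.3781]
eef_rot: [3.136, -0.002, 1.57]
force: [-0.5, -0.9, -0.7]
grip_width: 0.0285
grip_force: 0.0
```

Request:
{"op": "servo_tool", "data": {"motion": [[0.5, -1, 4, 0, 0], [0.5, -2, 8, 0, 0], [0.5, -3, 12, 0, 0], [0.5, -4, 16, 0, 0], [0.5, -5, 19, 0, 0], [0.5, -5.15, 20.1, 0, 0], [0.5, -5.15, 20.1, -3, 0], [0.5, -5.15, 20.1, -5, 0], [0.5, -5.15, 20.1, -6, 0], [0.5, -5.15, 20.1, -6, 0]], "squeeze": 40}}

```text
time_s: 12.4
ee_pos: [0.4142, 0.4004, 0.3144]
eef_rot: [-3.141, 0.001, 1.569]
force: [0.0, -0.8, 0.8]
grip_width: 0.0468
grip_force: 0.0
```

```bash
cat > meas.py <<'E'
from h import *
from scipy.optimize import least_squares
def meas(c,R,z,x,y,lo=-.006,hi=.006):
    """fit level rim circle (outer edge) to strongest radial gradient; robust to occlusion"""
    g=cv2.GaussianBlur(cv2.cvtColor(c['image'],cv2.COLOR_RGB2GRAY),(0,0),.8).astype(np.float32)
    th=np.linspace(0,2*np.pi,180,endpoint=False); b=(x,y)
    for w in(.014,.008,.005):
        rs=np.arange(R-w,R+w,.0005); e=[]
        for t in th:
            q=proj(c,np.c_[b[0]+rs*np.cos(t),b[1]+rs*np.sin(t),0*rs+z]).astype(np.float32)
            v=cv2.remap(g,q[None,:,0],q[None,:,1],1)[0]; d=-np.gradient(v); i=d.argmax()
            if d[i]>1.0: e.append([b[0]+rs[i]*np.cos(t),b[1]+rs[i]*np.sin(t)])
        e=np.array(e); s=least_squares(lambda a:np.hypot(*(e-a).T)-R,b,loss='cauchy',f_scale=.0015); b=s.x
    return np.round(b,4),len(e),round(float(np.median(abs(s.fun))),4)
E
python3 - <<'E'
from meas import *
for n in('side','top'):
    c=snap(n,n+'_4.png')
    print(n,'large',meas(c,.074,.052,.536,.2),'med',meas(c,.054,.056,.464,.401),'small',meas(c,.038,.064,.659,-.005))
E
python3 chk.py .074 .052 .536 .2 v4.png
```

```text
side large (array([0.5367, 0.2073]), 117, 0.0011) med (array([0.4658, 0.408 ]), 163, 0.0006) small (array([0.6632, 0.0014]), 74, 0.0007)
top large (array([0.535 , 0.2037]), 180, 0.0006) med (array([0.4647, 0.4047]), 124, 0.0007) small (array([ 0.663 , -0.0043]), 135, 0.0005)
```

View pics/v4.png

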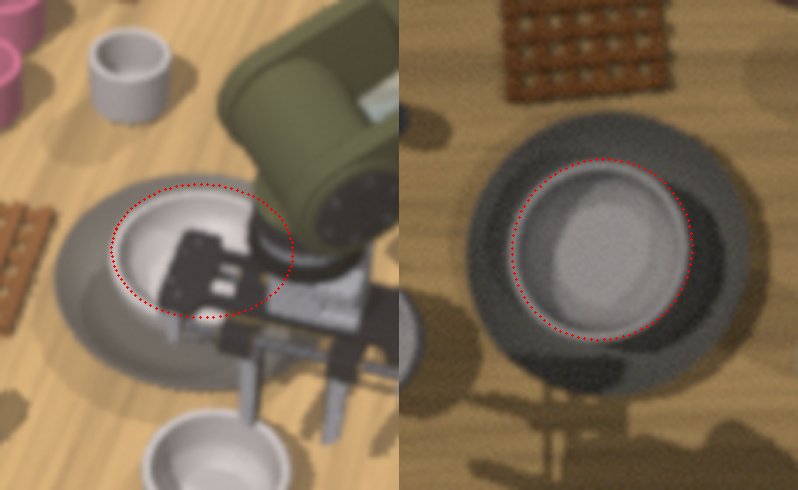

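The wide bowl sits level and centred on the plate, with the rim matching the circle in both views. The fingers straddle the middle bowl's near wall, so I'll pinch and lift.

Request:
{"op": "servo_tool", "data": {"motion": [[0.5, 0, 0, -3, 0], [0.5, 0, 0, -5.5, 0], [0.5, 0, 0, -7, 0], [0.5, 0, 0, -7.5, 0], [0.5, 0, 0, -7.5, 0], [0.5, 0, 0, -7.5, 0], [0.65, 0, 0, -7.5, 0], [0.75, 0, 0, -7.5, 0], [0.85, 0, 0, -7.5, 0], [1, 0, 0, -7.5, 0], [1, 0, 0, -7.5, 0], [1, 0, 0, -7.5, 0], [1, 0, 0, -7.5, 0], [1, 0, 0, -7.5, 0], [1, 0, 0, -7.5, 0]]}}

```text
time_s: 14.48
ee_pos: [0.414, 0.4008, 0.2398]
eef_rot: [3.141, -0.0, 1.57]
force: [1.4, 1.9, 2.2]
grip_width: 0.0073
grip_force: 41.3
```

Request:
{"op": "servo_tool", "data": {"motion": [[1, 0, 0, 0.5, 0], [1, 0, 0, 1.5, 0], [1, 0, 0, 3, 0], [1, 0, 0, 5, 0], [1, 0, 0, 8, 0], [1, 0, 0, 10, 0], [1, 0, 0, 11, 0], [1, 0, 0, 11, 0], [1, 1, -3, 11, 0], [1, 2.5, -7, 11, 0], [1, 4, -11, 11, 0], [1, 5.5, -15, 11, 0], [1, 6.7, -18.5, 11, 0], [1, 7.1, -20.1, 11, 0], [1, 7.1, -20.1, 11, 0], [1, 7.1, -20.1, 8, 0], [1, 7.1, -20.1, 6.5, 0], [1, 7.1, -20.1, 6.5, 0], [1, 7.1, -20.1, 6.5, 0]]}}

```text
time_s: 16.85
ee_pos: [0.4851, 0.2002, 0.3054]
eef_rot: [3.141, -0.0, 1.57]
force: [0.3, 0.8, -2.3]
grip_width: 0.0073
grip_force: 40.7
```

```bash
python3 chk.py .054 .131 .5357 .2 v5.png
```

```text
(no output)
```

View pics/v5.png

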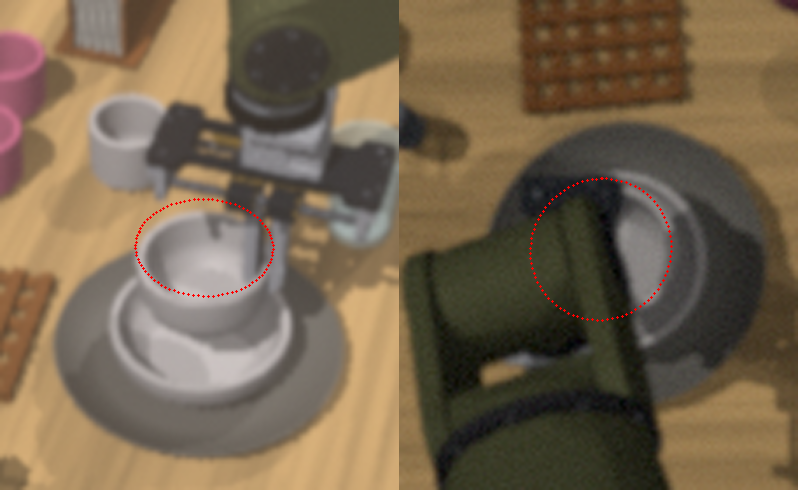

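The middle bowl hangs upright above the wide one. The circle was drawn about 9 mm too high, which explains the offset. Lowering.

Request:
{"op": "servo_tool", "data": {"motion": [[1, 0, 0, -1.5, 0], [1, 0, 0, -2.7, 0], [1, 0, 0, -3.5, 0], [1, 0, 0, -3.9, 0], [1, 0, 0, -4.2, 0], [1, 0, 0, -4.4, 0], [1, 0, 0, -4.6, 0], [1, 0, 0, -4.7, 0], [1, 0, 0, -4.75, 0], [1, 0, 0, -4.75, 0], [1, 0, 0, -4.75, 0]]}}

```text
time_s: 18.32
ee_pos: [0.4849, 0.1999, 0.2579]
eef_rot: [3.141, -0.0, 1.57]
force: [-6.1, -0.4, 7.7]
grip_width: 0.0077
grip_force: 41.0
```

Request:
{"op": "servo_tool", "data": {"motion": [[1, 0, 0, -0.1, 0], [1, 0, 0, -0.1, 0], [1, 0, 0, -0.1, 0], [0.85, 0, 0, -0.1, 0], [0.75, 0, 0, -0.1, 0], [0.7, 0, 0, -0.1, 0], [0.7, 0, 0, -0.1, 0], [0.7, 0, 0, 1, 0], [0.7, 0, 0, 3, 0], [0.7, 0, 0, 6, 0], [0.7, 0, 0, 10, 0], [0.7, 0, 0, 12, 0], [0.7, 0, 0, 12, 0]], "squeeze": 5}}

```text
time_s: 19.95
ee_pos: [0.4849, 0.1998, 0.3789]
eef_rot: [3.138, -0.001, 1.57]
force: [0.4, 0.1, -0.9]
grip_width: 0.0283
grip_force: 0.0
```

Request:
{"op": "servo_tool", "data": {"motion": [[0.6, 2, -3, 0, 0], [0.6, 4, -7, 0, 0], [0.6, 7, -11, 0, 0], [0.6, 10, -15, 0, 0], [0.6, 13, -18.5, 0, 0], [0.6, 14, -20.4, 0, 0], [0.6, 14, -20.4, -2, 0], [0.6, 14, -20.4, -4, 0], [0.6, 14, -20.4, -5, 0], [0.6, 14, -20.4, -5, 0]], "squeeze": 35}}

```text
time_s: 21.2
ee_pos: [0.6248, -0.0039, 0.3265]
eef_rot: [-3.14, -0.0, 1.57]
force: [0.1, 0.1, 0.8]
grip_width: 0.0376
grip_force: 0.0
```

Run:
```python
from meas import *
a={}
for n in('side','top'):
    c=snap(n,n+'_6.png')
    print(n,'med',meas(c,.054,.074,.5357,.2),'large',meas(c,.074,.052,.536,.2),'small',meas(c,.038,.064,.659,-.005))
    th=np.linspace(0,6.28,90); f=3
    L=[]
    for (x,y,r,z) in((.659,-.005,.038,.064),(.5357,.2,.054,.074)):
        q=proj(c,np.c_[x+r*np.cos(th),y+r*np.sin(th),0*th+z]); o=np.int32(q.mean(0)-[65,48])
        im=cv2.resize(c['image'][o[1]:o[1]+96,o[0]:o[0]+130],None,fx=f,fy=f,interpolation=2)
        for p in q: cv2.circle(im,tuple(int(t) for t in (p-o+.5)*f),1,(255,0,0),-1)
        L.append(im)
    a[n]=np.hstack(L)
cv2.imwrite('pics/v6.png',np.vstack([a['side'],a['top']])[...,::-1])
```

```text
side med (array([0.5358, 0.2005]), 179, 0.001) large (array([0.5361, 0.2085]), 164, 0.001) small (array([0.6633, 0.0011]), 74, 0.0008)
top med (array([0.5343, 0.1976]), 179, 0.0005) large (array([0.5348, 0.2033]), 180, 0.001) small (array([ 0.6573, -0.0009]), 43, 0.0018)
```

View pics/v6.png

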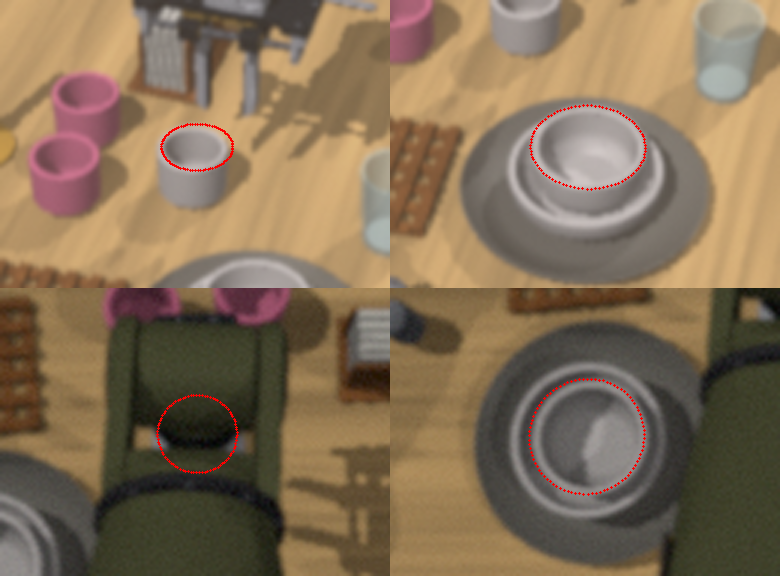

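The middle bowl is nested and upright, its rim fitting in both views at about (.535,.200). The small white cup is about 2 mm further +x than assumed; I'll pinch it now.

Request:
{"op": "servo_tool", "data": {"motion": [[0.6, 0.2, 0, -3, 0], [0.6, 0.2, 0, -5.5, 0], [0.6, 0.2, 0, -7, 0], [0.6, 0.2, 0, -7.75, 0], [0.6, 0.2, 0, -7.75, 0], [0.6, 0.2, 0, -7.75, 0], [0.7, 0.2, 0, -7.75, 0], [0.8, 0.2, 0, -7.75, 0], [0.85, 0.2, 0, -7.75, 0], [1, 0.2, 0, -7.75, 0], [1, 0.2, 0, -7.75, 0], [1, 0.2, 0, -7.75, 0], [1, 0.2, 0, -7.75, 0], [1, 0.2, 0, -7.75, 0]]}}

```text
time_s: 23.05
ee_pos: [0.627, -0.0042, 0.2498]
eef_rot: [3.141, -0.0, 1.57]
force: [0.7, 0.9, 2.4]
grip_width: 0.0075
grip_force: 33.8
```

Request:
{"op": "servo_tool", "data": {"motion": [[1, 0, 0, 0.5, 0], [1, 0, 0, 1.5, 0], [1, 0, 0, 3, 0], [1, 0, 0, 5, 0], [1, 0, 0, 8, 0], [1, 0, 0, 10, 0], [1, 0, 0, 12, 0], [1, 0, 0, 12, 0], [1, -2, 3, 12, 0], [1, -4, 7, 12, 0], [1, -7, 11, 12, 0], [1, -10, 15, 12, 0], [1, -12, 18.5, 12, 0], [1, -12.6, 20.4, 12, 0], [1, -12.6, 20.4, 12, 0], [1, -12.6, 20.4, 9, 0], [1, -12.6, 20.4, 8, 0], [1, -12.6, 20.4, 8, 0]]}}

```text
time_s: 25.3
ee_pos: [0.5014, 0.1992, 0.3293]
eef_rot: [-3.14, 0.0, 1.569]
force: [-0.1, -0.4, -1.5]
grip_width: 0.0076
grip_force: 34.3
```

```bash
python3 chk.py .038 .144 .535 .2 v7.png
```

```text
(no output)
```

View pics/v7.png

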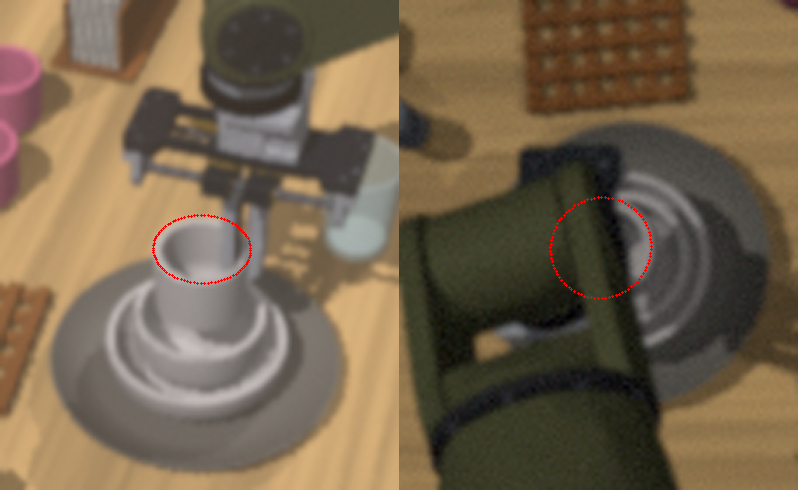

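The small bowl hangs upright, matching the predicted circle over the pile. Lowering.

Request:
{"op": "servo_tool", "data": {"motion": [[1, -0.05, 0.05, -1.5, 0], [1, -0.05, 0.05, -2.8, 0], [1, -0.05, 0.05, -3.7, 0], [1, -0.05, 0.05, -4.2, 0], [1, -0.05, 0.05, -4.6, 0], [1, -0.05, 0.05, -4.8, 0], [1, -0.05, 0.05, -5.0, 0], [1, -0.05, 0.05, -5.1, 0], [1, -0.05, 0.05, -5.15, 0], [1, -0.05, 0.05, -5.15, 0], [1, -0.05, 0.05, -5.15, 0]]}}

```text
time_s: 26.78
ee_pos: [0.5005, 0.2003, 0.2783]
eef_rot: [3.141, -0.0, 1.57]
force: [-0.4, 0.1, -0.6]
grip_width: 0.0077
grip_force: 34.3
```

Request:
{"op": "servo_tool", "data": {"motion": [[1, 0, 0, -0.05, 0], [1, 0, 0, -0.1, 0], [1, 0, 0, -0.1, 0], [1, 0, 0, -0.1, 0]], "squeeze": 20}}

```text
time_s: 27.28
ee_pos: [0.5004, 0.2003, 0.278]
eef_rot: [3.142, -0.0, 1.57]
force: [-7.2, -1.8, 10.1]
grip_width: 0.0078
grip_force: 20.6
```

Request:
{"op": "servo_tool", "data": {"motion": [[1, 0, 0, 0, 0], [1, 0, 0, 0, 0], [0.85, 0, 0, 0, 0], [0.75, 0, 0, 0, 0], [0.7, 0, 0, 0, 0], [0.7, 0, 0, 0, 0], [0.7, 0, 0, 1, 0], [0.7, 0, 0, 3, 0], [0.7, 0, 0, 6, 0], [0.7, 0, 0, 10, 0], [0.7, 0, 0, 12, 0], [0.7, 0, 0, 12, 0]], "squeeze": 5}}

```text
time_s: 28.78
ee_pos: [0.5004, 0.2003, 0.3989]
eef_rot: [3.138, -0.001, 1.57]
force: [-0.2, -0.6, 0.1]
grip_width: 0.0283
grip_force: 0.0
```

Request:
{"op": "servo_tool", "data": {"motion": [[0.3, -1, -4, 0, 0], [0.1, -2, -9, 0, 0], [0.1, -3, -14, 0, 0], [0.1, -4, -19, 0, 0], [0.1, -4, -24, 0, 0], [0.1, -4, -29, 0, 0], [0.1, -4, -34, 0, 0], [0.1, -4, -39, 0, 0], [0.1, -4, -44, 0, 0], [0.1, -4, -49, 0, 0], [0.1, -4, -53, 0, 0], [0.1, -4, -53, 0, 0]], "squeeze": 15}}

```text
time_s: 30.28
ee_pos: [0.4599, -0.3317, 0.3954]
eef_rot: [-3.14, -0.001, 1.567]
force: [-1.0, 0.2, -0.1]
grip_width: 0.0846
grip_force: 0.0
```

Run:
```python
from meas import *
f=3.2; th=np.linspace(0,6.28,90); a=[]
for n in('side','top'):
    c=snap(n,n+'_8.png'); print(n,'small',meas(c,.038,.092,.535,.2),'med',meas(c,.054,.074,.535,.2),'large',meas(c,.074,.052,.535,.2))
    L=[]
    for C in(((.535,.2,.038,.092),(.535,.2,.054,.074),(.535,.2,.074,.052)),((.463,-.414,.019,.0),(.463,-.414,.019,.112))):
        o=None
        for (x,y,r,z) in C:
            q=proj(c,np.c_[x+r*np.cos(th),y+r*np.sin(th),0*th+z])
            if o is None:
                o=np.int32(q.mean(0)-[60,45]); im=cv2.resize(c['image'][o[1]:o[1]+90,o[0]:o[0]+120],None,fx=f,fy=f,interpolation=2)
            for p in q: cv2.circle(im,tuple(int(t) for t in (p-o+.5)*f),0,(255,0,0),-1)
        L.append(im)
    a.append(np.hstack(L))
cv2.imwrite('pics/v8.png',np.vstack(a)[...,::-1])
```

```text
side small (array([0.5357, 0.2022]), 163, 0.0014) med (array([0.5356, 0.2018]), 177, 0.0011) large (array([0.5362, 0.2088]), 167, 0.0008)
top small (array([0.5338, 0.1991]), 154, 0.0007) med (array([0.5346, 0.1975]), 169, 0.0009) large (array([0.5351, 0.2038]), 178, 0.0009)
```

View pics/v8.png

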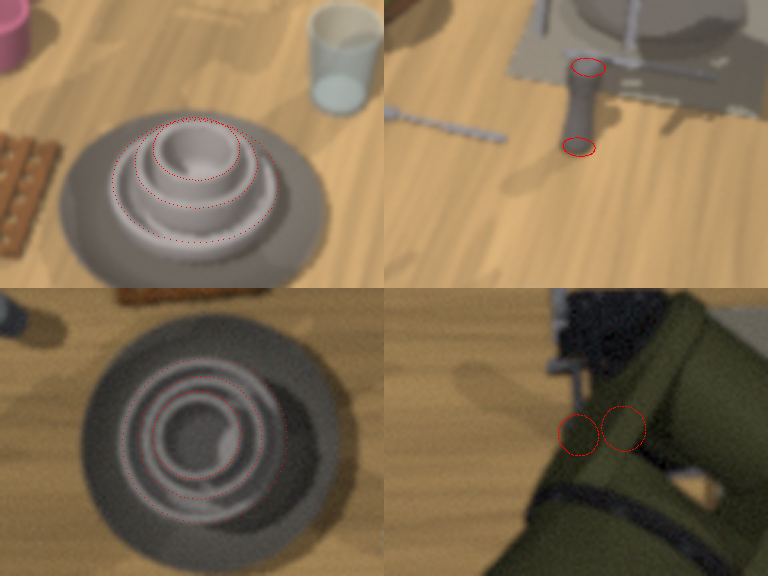

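The three bowls are concentric and level around (.535,.200). In the side view the mill's foot (577,148) and cap (588,65) match my estimate (.463,-.413). Now fetch the mill.

Request:
{"op": "servo_tool", "data": {"motion": [[0.1, 0.3, -4, 0, 0], [0.1, 0.3, -7, 0, 0], [0.1, 0.3, -8.2, 0, 0], [0.1, 0.3, -8.2, 0, 0], [0.1, 0.3, -8.2, -3, 0], [0.1, 0.3, -8.2, -6, 0], [0.1, 0.3, -8.2, -9, 0], [0.1, 0.3, -8.2, -11, 0], [0.1, 0.3, -8.2, -11.4, 0], [0.1, 0.3, -8.2, -11.4, 0], [0.3, 0.3, -8.2, -11.4, 0], [0.45, 0.3, -8.2, -11.4, 0], [0.55, 0.3, -8.2, -11.4, 0], [0.6, 0.3, -8.2, -11.4, 0], [0.7, 0.3, -8.2, -11.4, 0], [1, 0.3, -8.2, -11.4, 0], [1, 0.3, -8.2, -11.4, 0], [1, 0.3, -8.2, -11.4, 0], [1, 0.3, -8.2, -11.4, 0]], "squeeze": 15}}

```text
time_s: 32.75
ee_pos: [0.4634, -0.4117, 0.2832]
eef_rot: [-3.142, 0.0, 1.57]
force: [-0.5, -0.1, 0.5]
grip_width: 0.0375
grip_force: 15.0
```

Request:
{"op": "servo_tool", "data": {"motion": [[1, 0, 0, 0.5, 0], [1, 0, 0, 2, 0], [1, 0, 0, 5, 0], [1, 0, 0, 9, 0], [1, 0, 0, 13, 0], [1, 0, 0, 15, 0], [1, 0, 0, 15, 0], [1, 0, 0, 15, 0]]}}

```text
time_s: 33.75
ee_pos: [0.4634, -0.4117, 0.4323]
eef_rot: [-3.141, -0.001, 1.57]
force: [0.8, -0.4, -1.4]
grip_width: 0.0373
grip_force: 15.0
```

Request:
{"op": "servo_tool", "data": {"motion": [[1, 1, 3, 0, 0], [1, 2, 8, 0, 0], [1, 3, 13, 0, 0], [1, 4, 18, 0, 0], [1, 5, 23, 0, 0], [1, 6, 28, 0, 0], [1, 7.2, 33, 0, 0], [1, 7.2, 38, 0, 0], [1, 7.2, 43, 0, 0], [1, 7.2, 48, 0, 0], [1, 7.2, 52, 0, 0], [1, 7.2, 56, 0, 0], [1, 7.2, 59, 0, 0], [1, 7.2, 61.2, 0, 0], [1, 7.2, 61.2, 0, 0], [1, 7.2, 61.2, -2, 0], [1, 7.2, 61.2, -4, 0], [1, 7.2, 61.2, -5, 0], [1, 7.2, 61.2, -5, 0]]}}

```text
time_s: 36.12
ee_pos: [0.5356, 0.1998, 0.3828]
eef_rot: [-3.141, 0.0, 1.569]
force: [-0.3, 0.8, -0.0]
grip_width: 0.0375
grip_force: 15.0
```

Run:
```python
from h import *
c=snap('side','side_9.png'); print(ctrl.get_obs()['ee_pos'])
fz=ctrl.get_obs()['ee_pos'][2]-.2832; th=np.linspace(0,6.28,90); f=5; o=None
for(x,y,r,z) in((.535,.2005,.0195,fz+.002),(.535,.2005,.038,.092),(.535,.2005,.019,fz+.112)):
    q=proj(c,np.c_[x+r*np.cos(th),y+r*np.sin(th),0*th+z])
    if o is None: o=np.int32(q.mean(0)-[60,60]); im=cv2.resize(c['image'][o[1]:o[1]+115,o[0]:o[0]+120],None,fx=f,fy=f,interpolation=2)
    for p in q: cv2.circle(im,tuple(int(t) for t in (p-o+.5)*f),0,(255,0,0),-1)
cv2.imwrite('pics/v9.png',im[...,::-1])
```

```text
[0.53561653 0.19989433 0.38350572]
```

View pics/v9.png

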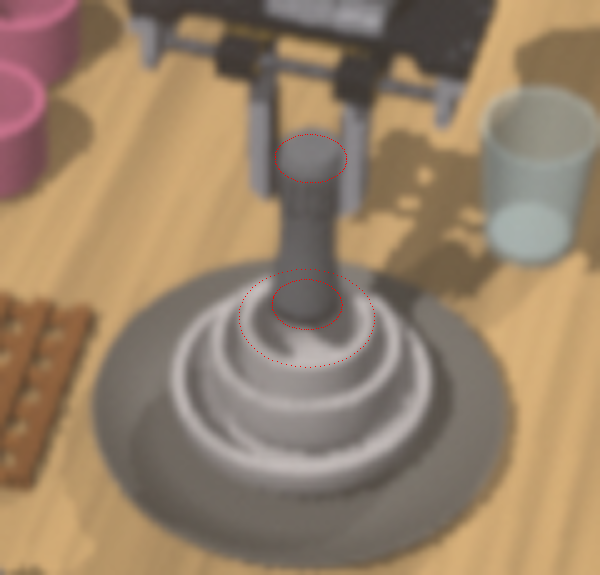

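The mill hangs upright over the small bowl: foot at (305,300), predicted (307,303). Lowering.

Request:
{"op": "servo_tool", "data": {"motion": [[1, 0, 0, -2, 0], [1, 0, 0, -3.5, 0], [1, 0, 0, -4.6, 0], [1, 0, 0, -5.2, 0], [1, 0, 0, -5.6, 0], [1, 0, 0, -5.8, 0], [1, 0, 0, -6.0, 0], [1, 0, 0, -6.1, 0], [1, 0, 0, -6.15, 0], [1, 0, 0, -6.2, 0], [1, 0, 0, -6.2, 0]]}}

```text
time_s: 37.55
ee_pos: [0.5355, 0.2003, 0.3212]
eef_rot: [3.142, 0.0, 1.57]
force: [0.6, -0.7, -1.0]
grip_width: 0.0371
grip_force: 15.0
```

Request:
{"op": "servo_tool", "data": {"motion": [[1, 0, 0, -0.05, 0], [1, 0, 0, -0.1, 0], [1, 0, 0, -0.1, 0], [1, 0, 0, -0.1, 0]]}}

```text
time_s: 38.05
ee_pos: [0.5356, 0.2003, 0.321]
eef_rot: [3.14, -0.0, 1.57]
force: [-1.5, -0.1, 6.7]
grip_width: 0.0373
grip_force: 15.0
```

Seated (6.7 N contact). I'll release, pull up, and wait.

Request:
{"op": "servo_tool", "data": {"motion": [[1, 0, 0, 0, 0], [1, 0, 0, 0, 0], [0.5, 0, 0, 0, 0], [0.4, 0, 0, 0, 0], [0.3, 0, 0, 0, 0], [0.2, 0, 0, 0, 0], [0.2, 0, 0, 0, 0], [0.2, 0, 0, 0, 0], [0.2, 0, 0, 1, 0], [0.2, 0, 0, 3, 0], [0.2, 0, 0, 6, 0], [0.2, 0, 0, 10, 0], [0.2, 0, 0, 13, 0], [0.2, -4, 0, 13, 0], [0.2, -8, 0, 13, 0], [0.2, -12, 0, 13, 0], [0.2, -14, 0, 13, 0], [0.2, -14, 0, 13, 0], [0.2, -14, 0, 13, 0]], "squeeze": 5}}

```text
time_s: 40.42
ee_pos: [0.396, 0.2003, 0.4506]
eef_rot: [3.141, -0.0, 1.57]
force: [-0.7, 0.4, 0.9]
grip_width: 0.075
grip_force: 0.0
```

```bash
python3 chk.py .019 .150 .535 .2005 v10.png
```

```text
(no output)
```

View pics/v10.png

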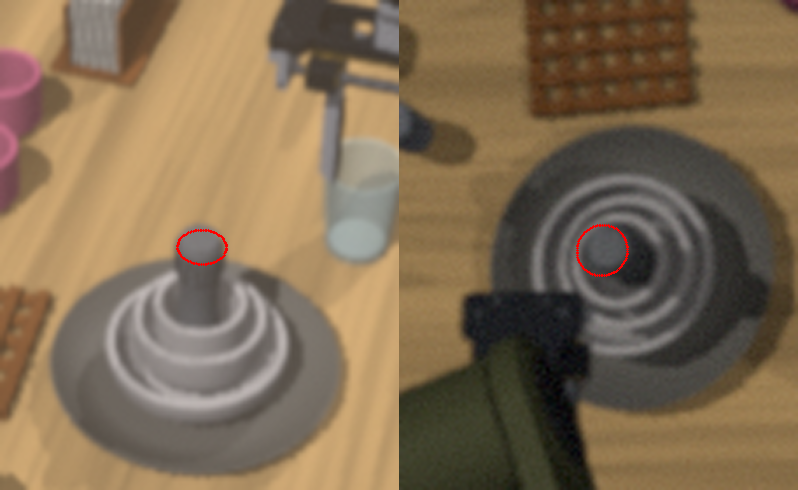

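The mill stands upright in the top bowl, with its cap at the predicted spot in both views and the gripper clear.

```bash
python3 -c "
from station import ctrl
print(ctrl.hand_in())"
```

```text
the job is handed in; nothing more can be done
None
```

I built the pile on the plate (widest, middle and narrowest bowl, then the pepper mill) and handed the job in at about 40 s; camera checks showed every piece upright and centred, but hand-in gave no verdict.

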